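# Swap three containers into their own drip trays

### The arm

A 6-joint arm with a two-finger parallel gripper is mounted at the origin on the work surface. World frame = base frame: x ahead of the robot, y to its left, z up, the work surface at z = 0. Lengths are in m, angles in rad, forces in N, time in s.
With the tool pointing down it reaches from about 0.35 to 0.925 m from the base axis. Payload 6.4 kg.
Tool frame: the origin (TCP) lies midway between the tips of the shut fingers; the grasp point (between the pads) lies 19 mm behind it; z points along the fingers, y is the line along which they close (so a half turn about z gives the same grasp; the last joint's range is limited). The gripper opens to 85 mm and grips with 20 to 120 N. Pads are 22 mm wide; open, the fingers measure 114 mm over their backs; the gripper's body (76 mm by 85 mm) begins 54 mm behind the grasp point. The pads swing forward as they close: fully open they stand 13 mm farther back than shut.
Start: joints at [-1.307, 0.245, 1.558, -0, 1.339, -0.174], TCP at [0.276, -0.589, 0.231] pointing down, gripper open.
Joint ranges: [-3.13, 3.13], [-1.02, 2.26], [0.13, 2.54], [-0.95, 4.09], [0.21, 2.88], [-2.74, 2.74]. Speed limits (rad/s): [2.57, 2.57, 3.14, 3.14, 3.14, 3.14].

### API

Orientations are given as a rotation vector (axis times angle).
In Python, from station import robot gives the robot as it stands. The module is installed in compiled form; this text tells all that it offers.
- The arm moves only by the tool jog_arm, never from a script. Its argument "commands" is a list of rows, each a list of 7 numbers: the shift along the world's x, y, z in cm, then the turn, a rotation vector about the world's x, y, z in rad, then the opening, from 0 (shut) to 1 (fully open). A call has 1 to 20 rows; each row shifts and turns the commanded pose from where the row before left it; what a row does not reach is not made up. A row lasts 1/12 s, in which the tool goes at most 41.7 mm and 7.16 degrees, less where a joint would pass 70% of its speed; a pose out of reach is approached as far as the arm can. A call is refused whole if a number of a shift passes 4.17 or a number of a turn 0.125, either way. A call with a gripper value outside its range is refused whole. The fingers move at their own pace and stop on an object; "grip_force" is the grip in N (left out, the last holds). Time passes only in rows, so rows that do not move let the fingers close. It gives the time, the measured TCP pose, the force, the opening and the grip force at its end, in the units of the state.
- robot.state(): the state, without advancing time (a new reading comes with each control period).
- robot.capture(name): name is "side" or "top" or "wrist"; returns a dict with "color" (480x640x3 uint8, red, green, blue), "vertical_fov" (degrees; the focal length in pixels is half the picture's height over the tangent of half this angle, whatever the lens; pixels are square), "cx", "cy" (the principal point, pixels), "k1" (the pictures are not rectified: a ray, as slopes to the right and down, at radius r is drawn at 1 + k1 r^2 times it, then the intrinsics apply), "extrinsics" (4x4, takes a point from camera to world coordinates); the wrist camera has in their place "hand_eye" (4x4, takes a point from camera to tool coordinates, whose origin is the TCP and whose axes are the flange's). Camera axes: x right, y up, looking along -z (the intrinsics and any distortion apply to the point x, -y, -z); pixel columns grow to the right and rows downward; lengths in m; the calibration is good to about 2 mm. A picture is of the moment at which its call begins: read the wrist's pose just before it. There is no depth.
- robot.sign_off(): hands the job in; it is judged then, once.
The state is a dict: "clock": time; "joint_pos": joint angles; "dq": joint speeds; "joint_torque": joint torques, N m; "tool_pos": TCP position; "eef_rot": TCP orientation; "force": force on the tool from outside, world axes, zero at the start; "ft_torque": the same for the moment, N m; "gripper_width": finger opening in m; "grip_force": force on a finger pad.
Only numpy, scipy, OpenCV 4.12 (cv2) and the standard library are available. Lean on these libraries where they do the work, as an engineer would, in place of code of your own. Each camera call takes 0.05 s, during which the arm holds its last target. There are 200 camera calls.

### The job

Three closed containers on the workshop bench have been put back in the wrong drip trays. Stand each upright in the middle of the tray that is big enough to catch what it holds: the flat-sided litre tin in the largest tray, the half-litre bottle in the middle-sized one, the small round tin in the smallest; the empty rubber mat is free for parking one meanwhile. Keep them upright all the time, set them down instead of dropping them, and do not knock the coffee mug.

Things in the scene. Friction and masses are not known exactly. Their poses are not given: they have to be found in the camera images.
- tin: The litre tin: loose flat-sided bare-steel can with a paper band, 58 (x) x 115 (y) x 160 mm high (60 x 117 at its two seams, the lowest and the topmost 4 mm), 0.45 to 0.65 kg. On its flat top a black screw cap 34 mm across and 16 mm high, 34 mm towards +y, and a low strap handle, for looks only, on the other half: 176 mm high in all. Best held across its 58 mm sides. Origin: centre of its underside, z up.
- bottle: The half-litre bottle: loose round grey plastic bottle, 72 mm across, 165 mm high, about 0.35 kg. Body straight to 108 mm up, a sloping shoulder to a neck 34 to 38 mm across at 128 to 135 mm, then a black cap 42 mm across from 135 to 165 mm; it can be lifted by the cap. Origin: centre of its underside, z up.
- jar: The small round tin: loose squat aluminium tin with a dark steel lid, 60 mm across (the lid, from 59 to 75 mm up, 62 mm), 75 mm high, about 0.25 kg. Origin: centre of its underside, z up.
- tray_large: The largest drip tray: open tray of zinc-plated sheet, fixed to the bench, 140 (x) x 190 (y) mm outside, walls 3 mm thick, rim (bead included) 43 mm above the bench, floor 3 mm above the bench. Origin: centre of its underside, on the bench.
- tray_medium: The middle-sized drip tray: the same, fixed, 110 (x) x 150 (y) mm outside, walls 3 mm, rim 35 mm high, floor 3 mm above the bench. Origin: centre of its underside, on the bench.
- tray_small: The smallest drip tray: the same, fixed, square, 112 x 112 mm outside, walls 3 mm, rim 28 mm high, floor 3 mm above the bench. Origin: centre of its underside, on the bench.
- mat: The empty black rubber mat, 140 x 140 x 3 mm, fixed flat on the bench: the free spot. Origin: centre of its underside, on the bench.
- mug: A white coffee mug standing among the trays, a bystander: 80 mm across, 95 mm high, its handle towards its +y. Origin: centre of its underside. The other bystanders on the bench near the trays are less than 50 mm high.

How it is judged:
At the end, for the whole second after the job is handed in: The litre tin stands in the largest tray, the bottle in the middle-sized one and the small round tin in the smallest: each on the tray's floor (underside less than 8 mm above the tray's underside), within 15 mm of the tray's centre, upright within 6 degrees, let go and at rest (horizontal distance between tin and tray_large below 0.015 m and z of tin in the frame of tray_large below 0.008 m and angle between each of tin, bottle, jar's own z axis and vertical below 0.1 rad and linear speed of each of tin, bottle, jar below 0.02 m/s and contact force between the fingers and tin below 0.1 N and horizontal distance between bottle and tray_medium below 0.015 m and z of bottle in the frame of tray_medium below 0.008 m and contact force between the fingers and bottle below 0.1 N and horizontal distance between jar and tray_small below 0.015 m and z of jar in the frame of tray_small below 0.008 m and contact force between the fingers and jar below 0.1 N); the robot touches nothing.
It fails at once if a container is tipped by more than 35 degrees (angle between any of tin, bottle, jar's own z axis and vertical above 0.61 rad).
It fails at once if a container is dropped (let go and falling at more than 0.7 m/s, a drop of over 25 mm) ((linear speed of tin above 0.7 m/s and contact force between the fingers and tin below 0.1 N) or (linear speed of bottle above 0.7 m/s and contact force between the fingers and bottle below 0.1 N) or (linear speed of jar above 0.7 m/s and contact force between the fingers and jar below 0.1 N)).
It fails at once if the mug is pushed more than 25 mm from its place or tipped (distance of mug from where it was at the start of the episode above 0.025 m or angle between mug's own z axis and vertical above 0.35 rad).
It also fails if it takes over 115 s, if anything falls off the work surface, if the arm or the gripper's body presses on something with over 40 N, if the wrist force passes 120 N, or if a joint passes its speed limit or range.

## Working session

There is one attempt and no reset: what is moved stays moved. The work goes in short steps, Python scripts to look and compute and a tool call to move; the robot and the scene stay as the last step left them, time stands still between calls to the robot, and variables do not carry over. Pictures are saved under pics/ and viewed, at most 14 in all, crops included, and the job is handed in when it is done.

Besides the shell and the picture viewer there is one more tool, called after "Emit:" as name(argument=value, ...) on one line, values as JSON. jog_arm: Moves the arm, as the interface text tells. Its arguments: {"type":"object","properties":{"commands":{"type":"array","items":{"type":"array","items":{"type":"number"}}},"grip_force":{"type":"number"}},"required":["commands"]}

```bash
mkdir -p pics; cat > h.py <<'E'
import numpy as np, cv2, pickle
from scipy.spatial.transform import Rotation as R
def ext(c,s=None):
    if 'extrinsics' in c: return np.array(c['extrinsics'])
    T=np.eye(4);T[:3,:3]=R.from_rotvec(s['eef_rot']).as_matrix();T[:3,3]=s['tool_pos']
    return T@np.array(c['hand_eye'])
def ray(c,uv,T):
    f=240/np.tan(np.radians(c['vertical_fov'])/2)
    K=np.array([[f,0,c['cx']],[0,f,c['cy']],[0,0,1.]])
    p=cv2.undistortPoints(np.array(uv,float).reshape(-1,1,2),K,np.array([c['k1'],0,0,0.])).reshape(-1,2)
    d=np.c_[p[:,0],-p[:,1],-np.ones(len(p))]@T[:3,:3].T
    return T[:3,3],d
def onz(c,uv,z,T):
    o,d=ray(c,uv,T); return o+d*((z-o[2])/d[:,2])[:,None]
def proj(c,P,T):
    f=240/np.tan(np.radians(c['vertical_fov'])/2)
    q=(np.atleast_2d(P)-T[:3,3])@T[:3,:3]; s=np.c_[q[:,0],-q[:,1]]/-q[:,2:]
    s=s*(1+c['k1']*(s**2).sum(1,keepdims=True)); return s*f+[c['cx'],c['cy']]
def snap(n,name):
    from station import robot
    s=robot.state(); c=robot.capture(n); c['state']=s
    cv2.imwrite(f'pics/{name}.png',c['color'][:,:,::-1]); pickle.dump(c,open(f'pics/{name}.pkl','wb')); return c
def load(name): return pickle.load(open(f'pics/{name}.pkl','rb'))
E
python3 - <<'E'
from h import *
for n in('top','side','wrist'):
    c=snap(n,n+'0'); T=ext(c,c['state']); print(n,c['vertical_fov'],c['cx'],c['cy'],c['k1'],T.round(3).tolist())
print(c['state'])
E
```

```text
top 51.04267965271555 314.38821336994033 243.97231330892018 -0.14515762223365258 [[0.021, 0.996, -0.087, 0.491], [-0.999, 0.019, -0.026, -0.019], [-0.024, 0.088, 0.996, 0.851], [0.0, 0.0, 0.0, 1.0]]
side 46.755019043296016 321.3010495651685 235.59960764818814 -0.09931938635917446 [[-0.99, 0.098, -0.104, 0.481], [-0.143, -0.694, 0.706, 0.565], [-0.004, 0.713, 0.701, 0.62], [0.0, 0.0, 0.0, 1.0]]
wrist 69.46824474363797 316.21827475007933 243.45411877184773 -0.050230178730027934 [[0.425, 0.871, 0.247, 0.338], [-0.905, 0.409, 0.114, -0.559], [-0.002, -0.272, 0.962, 0.372], [0.0, 0.0, 0.0, 1.0]]
{'clock': 0.1, 'joint_pos': array([-1.30708732e+00,  2.45777698e-01,  1.55891092e+00,  8.03031297e-06,
        1.33864079e+00, -1.74129015e-01]), 'dq': array([-0.00011098, -0.00163834, -0.00356544, -0.00010574, -0.0010633 ,
       -0.00066145]), 'joint_torque': array([-8.39553304e-04, -4.30668426e+01, -3.27128255e+01, -1.27693520e-04,
        2.80759290e-03, -1.16035497e-05]), 'tool_pos': array([ 0.27544769, -0.58820531,  0.23025897]), 'eef_rot': array([-3.06491826e+00, -6.81894282e-01,  1.09829168e-04]), 'force': array([0.14187721, 0.40894383, 1.04364272]), 'ft_torque': array([ 0.05078378,  0.00846427, -0.00581782]), 'grip_force': 0.0, 'gripper_width': 0.08540635234221479}
```

View pics/top0.png

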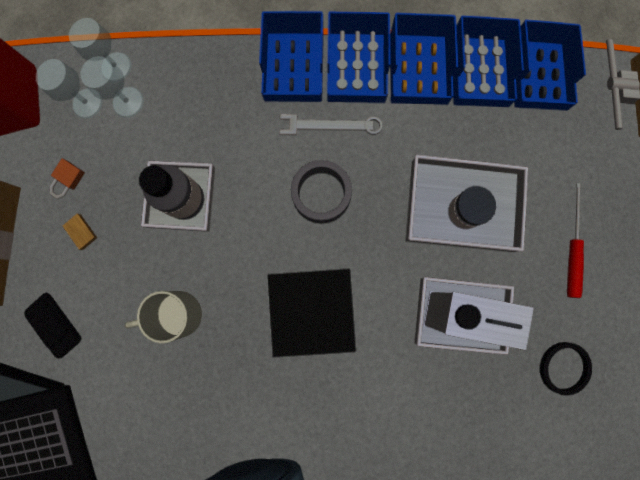

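View pics/side0.png

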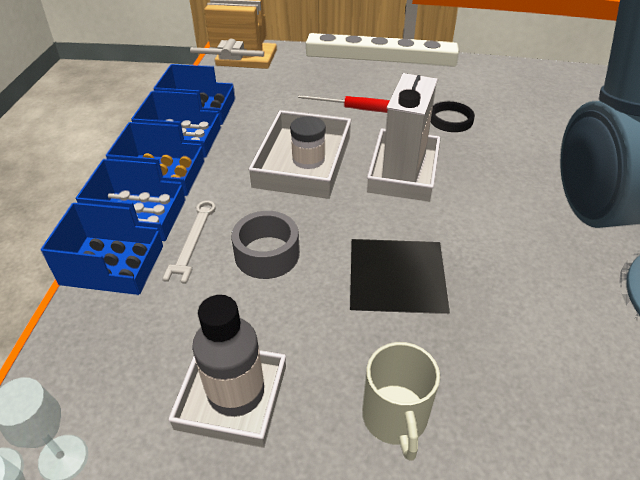

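Top view: bottle in the small tray (178,196), jar in the large one (467,207), tin in the medium one (467,315). The mat is at (312,312) and the mug at (168,316). I'll park the bottle on the mat.

```bash
python3 - <<'E'
from h import *
c=load('top0'); T=ext(c); im=c['color']; g=im.min(2)
vis=cv2.resize(im,None,fx=2,fy=2,interpolation=cv2.INTER_CUBIC)
print('bench',np.median(g))
def big(mask,roi):
    x0,y0,x1,y1=roi; m=np.zeros_like(g); m[y0:y1,x0:x1]=mask[y0:y1,x0:x1]*255
    k=cv2.findContours(m,cv2.RETR_EXTERNAL,cv2.CHAIN_APPROX_NONE)[0]; return max(k,key=cv2.contourArea)
lab=cv2.medianBlur(g,3)
def rep(n,k,z,rect=True):
    P=onz(c,k.reshape(-1,2),z,T)[:,:2].astype(np.float32)
    r=cv2.minAreaRect(P*1000); print(n,'rect mm',np.round(r[0],1),np.round(r[1],1),round(r[2],1),'circ',np.round(cv2.minEnclosingCircle(P*1000)[0],1),round(cv2.minEnclosingCircle(P*1000)[1],1))
    cv2.drawContours(vis,[k*2],-1,(255,0,0),1)
br=lab>125
rep('small',big(br,(130,150,225,240)),.028)
rep('large',big(br,(395,145,540,260)),.043)
rep('med',big(br,(405,265,545,365)),.035)
rep('tintop',big(lab>175,(405,265,545,365)),.16)
rep('mat',big(lab<35,(255,255,370,365)),.003)
rep('cap',big(lab<30,(130,155,180,210)),.165)
rep('jar',big(lab<75,(435,175,505,238)),.075)
rep('mug',big(br,(115,280,210,350)),.095)
cv2.imwrite('pics/v1.png',cv2.cvtColor(np.vstack([np.hstack([vis[300:500,240:460],vis[300:500,800:1100]]),np.hstack([vis[540:720,240:460],vis[540:720,800:1100]])]),cv2.COLOR_RGB2BGR))
E
```

```text
bench 89.0
small rect mm [642.9 238.5] [112.8 112.9] 87.5 circ [642.3 238.5] 77.5
large rect mm [ 635.6 -250.9] [190.5 140.8] 85.4 circ [ 635.2 -251.1] 116.5
med rect mm [ 448.6 -264.4] [185.6 111.1] 85.0 circ [ 449.1 -259. ] 101.5Traceback (most recent call last):
  File "<stdin>", line 17, in <module>
  File "<stdin>", line 7, in big
ValueError: max() iterable argument is empty
```

```bash
python3 - <<'E'
from h import *
c=load('top0'); T=ext(c); im=c['color']; g=im.min(2)
vis=cv2.resize(im,None,fx=3,fy=3,interpolation=cv2.INTER_CUBIC)
lab=cv2.medianBlur(g,3)
hsv=cv2.cvtColor(im,cv2.COLOR_RGB2HSV)
for p in [(500,310),(450,297),(420,320),(425,312),(529,320),(458,205),(475,205),(435,312)]: print(p,im[p[1],p[0]])
def big(mask,roi):
    x0,y0,x1,y1=roi; m=np.zeros_like(g); m[y0:y1,x0:x1]=mask[y0:y1,x0:x1]*255
    k=cv2.findContours(m,cv2.RETR_EXTERNAL,cv2.CHAIN_APPROX_NONE)[0]
    return max(k,key=cv2.contourArea) if k else None
def rep(n,k,z):
    if k is None: print(n,'none');return
    P=onz(c,k.reshape(-1,2),z,T)[:,:2].astype(np.float32)*1000
    r=cv2.minAreaRect(P); q=cv2.minEnclosingCircle(P); print(n,'rect',np.round(r[0],1),np.round(r[1],1),round(r[2],1),'circ',np.round(q[0],1),round(q[1],1))
    cv2.drawContours(vis,[k*3],-1,(255,0,0),1)
k=big(lab>125,(405,265,545,365)); rep('med',k,.035)
P=onz(c,k.reshape(-1,2),.035,T)[:,:2]*1000
a=np.radians(-4.8); L=(P-[448.6,-264.4])@np.array([[np.cos(a),-np.sin(a)],[np.sin(a),np.cos(a)]])
print('med left edge y_local max',L[:,1].max(),'y at pts',np.percentile(L[:,1],[90,95,99]), L[:,0].min(),L[:,0].max())
rep('mat',big(lab<35,(255,255,370,365)),.003)
rep('cap',big(lab<30,(130,155,180,210)),.165)
rep('jar',big(lab<75,(435,175,505,238)),.075)
rep('mug',big(lab>125,(115,280,210,350)),.095)
rep('tin',big(lab>150,(405,265,545,365)),.16)
cv2.imwrite('pics/v1.png',cv2.cvtColor(np.hstack([vis[800:1090,1220:1640],vis[450:740,390:740]]),cv2.COLOR_RGB2BGR))
E
```

```text
(500, 310) [153 157 169]
(450, 297) [39 36 34]
(420, 320) [140 134 138]
(425, 312) [116 118 125]
(529, 320) [154 154 165]
(458, 205) [22 24 26]
(475, 205) [39 43 45]
(435, 312) [37 35 35]
med rect [ 448.6 -264.4] [185.6 111.1] 85.0 circ [ 449.1 -259. ] 101.5
med left edge y_local max 92.9999697327123 y at pts [91.97926161 92.36591831 92.72270799] -55.32678161816699 55.818994857094246
mat rect [449.6   6.6] [138.2 138.3] 5.2 circ [449.5   6.3] 96.0
cap rect [635.8 227. ] [49.2 40.3] 47.1 circ [636.3 226.9] 25.2
jar rect [ 620.1 -245.7] [60.6 78.7] 37.5 circ [ 621.5 -244.7] 39.8
mug rect [445.  214.2] [46.8 51.7] 64.6 circ [444.3 213.3] 30.9
tin rect [ 449.8 -244.8] [114.6  57.9] 79.6 circ [ 450.  -244.3] 62.6
```

View pics/v1.png

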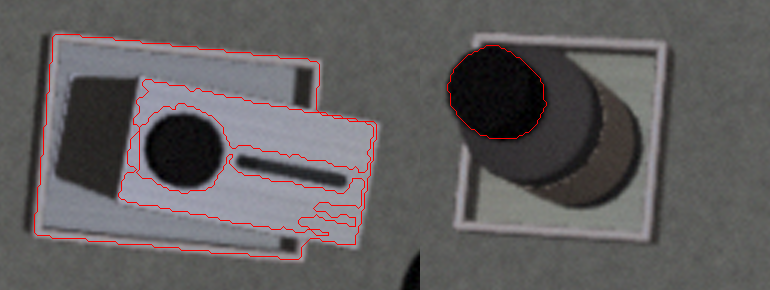

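Emit:
jog_arm(commands=[[1.5,3.4,0.25,0,0,0.119,1],[1.5,3.4,0.25,0,0,0.119,1],[1.5,3.4,0.25,0,0,0.119,1],[1.5,3.4,0.25,0,0,0.119,1],[1.5,3.4,0.25,0,0,0.119,1],[1.5,3.4,0.25,0,0,0.119,1],[1.5,3.4,0.25,0,0,0.119,1],[1.5,3.4,0.25,0,0,0.119,1],[1.5,3.4,0.25,0,0,0,1],[1.5,3.4,0.25,0,0,0,1],[1.5,3.4,0.25,0,0,0,1],[1.5,3.4,0.25,0,0,0,1],[1.5,3.4,0.25,0,0,0,1],[1.5,3.4,0.25,0,0,0,1],[1.5,3.4,0.25,0,0,0,1],[1.5,3.4,0.25,0,0,0,1],[1.5,3.4,0.25,0,0,0,1],[1.5,3.4,0.25,0,0,0,1],[1.5,3.4,0.25,0,0,0,1],[1.5,3.4,0.25,0,0,0,1]], grip_force=50)

```text
clock: 1.82
tool_pos: [0.5758, 0.0933, 0.2811]
eef_rot: [-2.413, -2.012, 0.001]
force: [0.8, -0.7, -0.1]
gripper_width: 0.0853
grip_force: 0.0
```

Emit:
jog_arm(commands=[[1.56,3.48,0.5,0,0,0,1],[1.56,3.48,0.5,0,0,0,1],[1.56,3.48,0.5,0,0,0,1],[1.56,3.48,0.5,0,0,0,1],[0,0,0,0,0,0,1],[0,0,0,0,0,0,1],[0,0,0,0,0,0,1]])

```text
clock: 2.4
tool_pos: [0.6376, 0.2303, 0.3006]
eef_rot: [-2.413, -2.012, 0.002]
force: [1.1, -0.2, -0.0]
gripper_width: 0.0854
grip_force: 0.0
```

```bash
python3 - <<'E'
from h import *
c=snap('wrist','w1'); s=c['state'];print(s['tool_pos'],R.from_rotvec(s['eef_rot']).as_matrix().round(3).tolist(),s['force'])
T=ext(c,s); print(T[:3,3]); print(proj(c,[[.638,.2305,.165]],T))
E
```

```text
[0.6376474  0.23031052 0.30055235] [[0.18, 0.984, -0.001], [0.984, -0.18, -0.001], [-0.001, -0.001, -1.0]] [ 1.13346612 -0.17821427 -0.03676341]
[0.64975187 0.29822206 0.44219212]
[[317.29098194 231.8008869 ]]
```

View pics/w1.png

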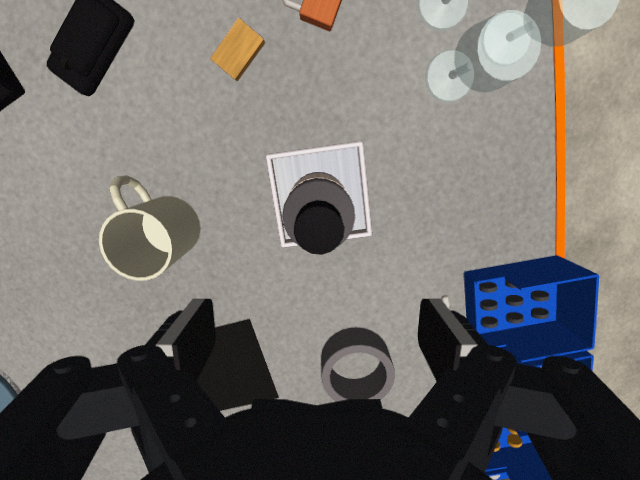

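The cap shows at (319,228), about 2–3 mm from where the top view put it. I'll descend with a small correction.

Emit:
jog_arm(commands=[[0.15,0.2,-2.5,0,0,0,1],[0,0,-2.5,0,0,0,1],[0,0,-2.5,0,0,0,1],[0,0,-2.5,0,0,0,1],[0,0,-2.5,0,0,0,1],[0,0,-2,0,0,0,1],[0,0,-1.5,0,0,0,1],[0,0,-0.5,0,0,0,1],[0,0,0,0,0,0,1],[0,0,0,0,0,0,0.3],[0,0,0,0,0,0,0],[0,0,0,0,0,0,0],[0,0,0,0,0,0,0],[0,0,0,0,0,0,0],[0,0,0,0,0,0,0],[0,0,0,0,0,0,0],[0,0,0,0,0,0,0],[0,0,0,0,0,0,0]], grip_force=50)

```text
clock: 3.95
tool_pos: [0.6403, 0.2328, 0.1381]
eef_rot: [2.412, 2.011, 0.004]
force: [-1.5, 0.3, 6.0]
gripper_width: 0.041
grip_force: 51.1
```

Emit:
jog_arm(commands=[[0,0,0.5,0,0,0,0],[0,0,1.5,0,0,0,0],[0,0,2,0,0,0,0],[0,0,2,0,0,0,0],[0,0,1.5,0,0,0,0],[-0.6,-0.7,0,0,0,0,0],[-1.3,-1.5,0,0,0,0,0],[-1.9,-2.3,0,0,0,0,0],[-1.9,-2.3,0,0,0,0,0],[-1.9,-2.3,0,0,0,0,0],[-1.9,-2.3,0,0,0,0,0],[-1.9,-2.3,0,0,0,0,0],[-1.9,-2.3,0,0,0,0,0],[-1.9,-2.3,0,0,0,0,0],[-1.8,-2.1,0,0,0,0,0],[-1.3,-1.5,0,0,0,0,0],[-0.8,-0.8,0,0,0,0,0],[0,0,-2,0,0,0,0],[0,0,-2,0,0,0,0],[0,0,-2,0,0,0,0]])

```text
clock: 5.62
tool_pos: [0.4481, 0.0054, 0.1504]
eef_rot: [2.413, 2.011, 0.001]
force: [-0.1, 0.8, -2.4]
gripper_width: 0.0402
grip_force: 51.4
```

```bash
python3 - <<'E'
from h import *
c=snap('side','s1'); print(c['state']['tool_pos'],c['state']['force'],c['state']['gripper_width'])
E
```

```text
[0.4480621  0.00542052 0.15044442] [-0.0967497   0.75843535 -2.39879762] 0.04016719779517987
```

View pics/s1.png

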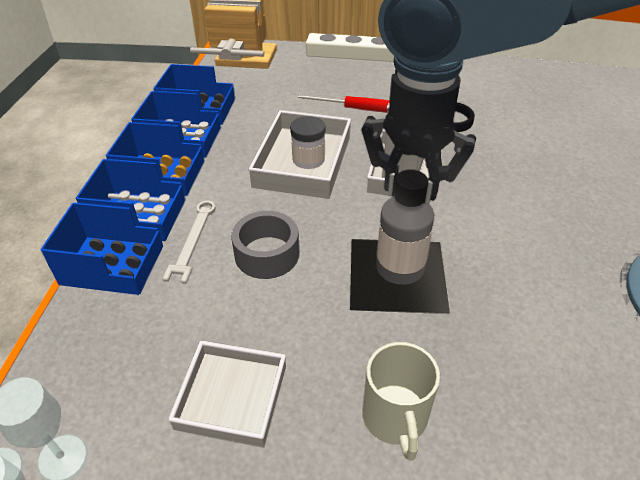

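The bottle hangs upright over the mat. I'll set it down.

Emit:
jog_arm(commands=[[0,0,-0.4,0,0,0,0],[0,0,-0.4,0,0,0,0],[0,0,-0.3,0,0,0,0],[0,0,-0.1,0,0,0,0],[0,0,0,0,0,0,0]])

```text
clock: 6.08
tool_pos: [0.4489, 0.0055, 0.1398]
eef_rot: [2.412, 2.011, 0.001]
force: [0.1, 0.4, -2.2]
gripper_width: 0.0409
grip_force: 51.7
```

Emit:
jog_arm(commands=[[0,0,-0.1,0,0,0,0],[0,0,-0.1,0,0,0,0],[0,0,-0.1,0,0,0,0],[0,0,0,0,0,0,0]])

```text
clock: 6.42
tool_pos: [0.4493, 0.0053, 0.1382]
eef_rot: [2.412, 2.011, 0.001]
force: [-3.7, 0.7, 8.3]
gripper_width: 0.0406
grip_force: 52.9
```

Emit:
jog_arm(commands=[[0,0,0,0,0,0,0.6],[0,0,0,0,0,0,1],[0,0,0,0,0,0,1],[0,0,0,0,0,0,1],[0,0,0,0,0,0,1],[0,0,0,0,0,0,1],[0,0,2,0,0,0,1],[0,0,3.5,0,0,0,1],[0,0,3.5,0,0,0,1],[1,-1.7,2,0,0,0,1],[1.75,-2.6,0,0,0,0,1],[1.75,-2.6,0,0,0,0,1],[1.75,-2.6,0,0,0,0,1],[1.75,-2.6,0,0,0,0,1],[1.75,-2.6,0,0,0,0,1],[1.75,-2.6,0,0,0,0,1],[1.75,-2.6,0,0,0,0,1],[1.75,-2.6,0,0,0,0,1],[1.75,-2.6,0,0,0,0,1],[0.9,-0.4,0,0,0,0,1]])

```text
clock: 8.08
tool_pos: [0.6259, -0.2535, 0.2455]
eef_rot: [2.416, 2.007, -0.001]
force: [0.6, 0.2, 0.4]
gripper_width: 0.0855
grip_force: 0.0
```

Emit:
jog_arm(commands=[[0,0,0,0,0,0,1],[0,0,0,0,0,0,1],[0,0,0,0,0,0,1]])

```text
clock: 8.33
tool_pos: [0.6245, -0.2487, 0.246]
eef_rot: [-2.412, -2.012, 0.0]
force: [0.6, 0.2, -0.1]
gripper_width: 0.0855
grip_force: 0.0
```

```bash
python3 - <<'E'
from h import *
c=snap('wrist','w2'); s=c['state'];T=ext(c,s);print(s['tool_pos'],s['eef_rot'],proj(c,[[.6256,-.2528,.078]],T), onz(c,[[319.5,228.5]],.165,ext(load('w1'),load('w1')['state'])))
t=snap('top','t2');print(proj(t,[[.4495,.0065,.168]],ext(t)))
a=c['color'][:360:,120:520];b=t['color'][150:380,200:540]
im=np.zeros((360,740,3),np.uint8);im[:,:400]=a;im[:230,400:]=b
cv2.imwrite('pics/v2.png',im[:,:,::-1])
E
```

```text
[ 0.62448907 -0.24867101  0.24595529] [-2.41171842e+00 -2.01172315e+00  4.12909137e-04] [[318.83684181 227.86728809]] [[0.64028582 0.23292604 0.165     ]]
[[307.22418016 318.42183922]]
```

View pics/v2.png

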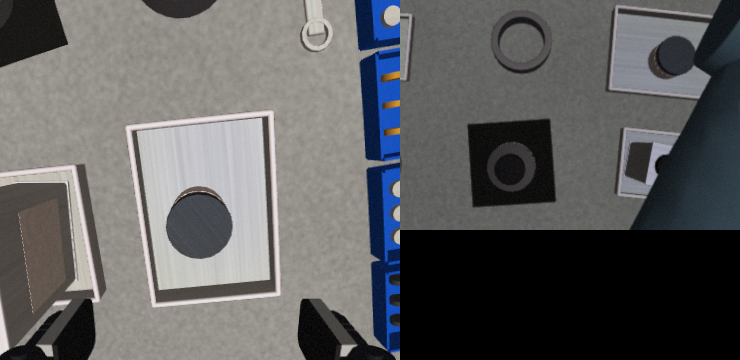

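The jar lid shows at (319,226), within about 2 mm of the estimate. The bottle stands on the mat. Next I'll grasp the jar by its lid.

Emit:
jog_arm(commands=[[0.1,-0.3,-2.8,0,0,0,1],[0,0,-3,0,0,0,1],[0,0,-3,0,0,0,1],[0,0,-3,0,0,0,1],[0,0,-3,0,0,0,1],[0,0,-2.5,0,0,0,1],[0,0,-1.5,0,0,0,1],[0,0,-0.8,0,0,0,1],[0,0,0,0,0,0,1],[0,0,0,0,0,0,0.5],[0,0,0,0,0,0,0],[0,0,0,0,0,0,0],[0,0,0,0,0,0,0],[0,0,0,0,0,0,0],[0,0,0,0,0,0,0],[0,0,0,0,0,0,0],[0,0,0,0,0,0,0]], grip_force=40)

```text
clock: 9.85
tool_pos: [0.6273, -0.2533, 0.053]
eef_rot: [2.41, 2.009, 0.002]
force: [-2.2, 0.9, 6.2]
gripper_width: 0.0605
grip_force: 44.1
```

Emit:
jog_arm(commands=[[0,0,0.5,0,0,0,0],[0,0,1.5,0,0,0,0],[0,0,2.5,0,0,0,0],[0,0,2.5,0,0,0,0],[0,0,1.5,0,0,0,0],[0.1,1,0,0,0,0,0],[0.1,2,0,0,0,0,0],[0.1,3.2,0,0,0,0,0],[0.1,3.2,0,0,0,0,0],[0.1,3.2,0,0,0,0,0],[0.1,3.2,0,0,0,0,0],[0.1,3.2,0,0,0,0,0],[0.1,3.2,0,0,0,0,0],[0.1,3.2,0,0,0,0,0],[0.1,3.2,0,0,0,0,0],[0.1,3.2,0,0,0,0,0],[0.1,3.2,0,0,0,0,0],[0.1,3.2,0,0,0,0,0],[0.1,3.2,0,0,0,0,0],[0.1,2.5,0,0,0,0,0]])

```text
clock: 11.52
tool_pos: [0.6393, 0.1895, 0.1337]
eef_rot: [-2.41, -2.012, 0.003]
force: [-0.1, -0.1, -2.6]
gripper_width: 0.0603
grip_force: 44.3
```

Emit:
jog_arm(commands=[[0,1.4,0,0,0,0,0],[0,0.5,0,0,0,0,0],[0,0,0,0,0,0,0],[0,0,0,0,0,0,0]])

```text
clock: 11.85
tool_pos: [0.6407, 0.2046, 0.1347]
eef_rot: [-2.414, -2.011, 0.002]
force: [1.0, -0.7, -3.0]
gripper_width: 0.0604
grip_force: 44.3
```

```bash
python3 - <<'E'
from h import *
c=snap('side','s3'); s=c['state'];print(s['tool_pos'],s['force'],s['gripper_width'])
w=snap('wrist','w3')
# tray centre re-check by wrist
g=cv2.medianBlur(w['color'].min(2),3);T=ext(w,s)
print(proj(w,[[.643,.2385,.028]],T))
cv2.imwrite('pics/v3.png',np.hstack([cv2.resize(w['color'],(400,300)),cv2.resize(c['color'],(400,300))])[:,:,::-1])
E
```

```text
[0.64066506 0.20459485 0.13468782] [ 0.98356572 -0.68864237 -2.9864825 ] 0.06044803165338992
[[311.63822221 196.15326725]]
```

View pics/v3.png

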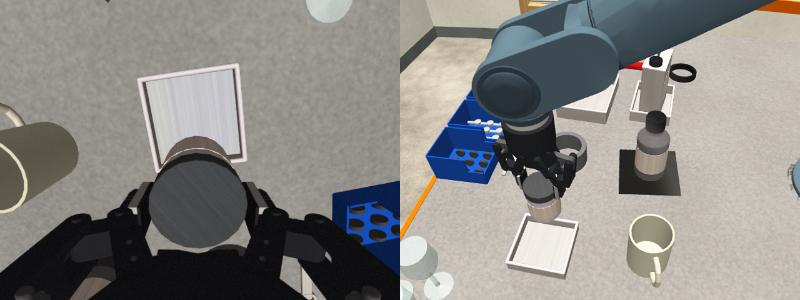

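Emit:
jog_arm(commands=[[0.1,1,0,0,0,0,0],[0.1,1.5,0,0,0,0,0],[0,0.8,0,0,0,0,0],[0,0,-1,0,0,0,0],[0,0,-2,0,0,0,0],[0,0,-2,0,0,0,0],[0,0,-1.5,0,0,0,0],[0,0,-0.7,0,0,0,0],[0,0,-0.3,0,0,0,0],[0,0,-0.2,0,0,0,0],[0,0,0,0,0,0,0],[0,0,0,0,0,0,0]])

```text
clock: 12.95
tool_pos: [0.6439, 0.2386, 0.0596]
eef_rot: [2.412, 2.011, 0.003]
force: [-1.1, 0.8, -1.5]
gripper_width: 0.0606
grip_force: 44.3
```

Emit:
jog_arm(commands=[[0,0,-0.2,0,0,0,0],[0,0,-0.2,0,0,0,0],[0,0,-0.1,0,0,0,0],[0,0,-0.1,0,0,0,0],[0,0,-0.1,0,0,0,0],[0,0,0,0,0,0,0]])

```text
clock: 13.45
tool_pos: [0.6432, 0.2388, 0.0531]
eef_rot: [-2.413, -2.012, 0.0]
force: [-4.3, -0.8, 7.5]
gripper_width: 0.0604
grip_force: 45.0
```

Emit:
jog_arm(commands=[[0,0,0,0,0,0,0.8],[0,0,0,0,0,0,1],[0,0,0,0,0,0,1],[0,0,0,0,0,0,1],[0,0,0,0,0,0,1],[0,0,1.5,0,0,0,1],[0,0,3,0,0,0,1],[0,0,4,0,0,0,1],[0,0,4,0,0,0,1],[-1.4,-3.5,1,0,0,0,1],[-1.4,-3.5,1,0,0,0,1],[-1.4,-3.5,1,0,0,0,1],[-1.4,-3.5,1,0,0,0,1],[-1.4,-3.5,1,0,0,0,1],[-1.4,-3.5,1,0,0,0,1],[-1.4,-3.5,1,0,0,0,1],[-1.4,-3.5,1,0,0,0,1],[-1.4,-3.5,1,0,0,0,1],[-1.4,-3.5,1,0,0,0,1],[-1.4,-3.5,1,0,0,0,1]])

```text
clock: 15.12
tool_pos: [0.488, -0.1479, 0.2882]
eef_rot: [2.412, 2.011, 0.001]
force: [0.3, -0.1, -0.6]
gripper_width: 0.0856
grip_force: 0.0
```

Emit:
jog_arm(commands=[[-1.4,-3.5,1,0,0,0,1],[-1.4,-3.5,1,0,0,0,1],[-1.1,-2.9,1,0,0,0,1],[0,0,0,0,0,0,1],[0,0,0,0,0,0,1],[0,0,0,0,0,0,1]])

```text
clock: 15.62
tool_pos: [0.4499, -0.2452, 0.3168]
eef_rot: [2.413, 2.011, 0.001]
force: [-0.6, -0.9, 0.6]
gripper_width: 0.0854
grip_force: 0.0
```

```bash
python3 - <<'E'
from h import *
c=snap('top','t4'); 
w=snap('wrist','w4'); s=w['state'];T=ext(w,s);print(s['tool_pos'],s['eef_rot'])
a=np.radians(-10.4);Rz=np.array([[np.cos(a),-np.sin(a)],[np.sin(a),np.cos(a)]])
q=np.array([[x,y] for x,y in((-30,-58.5),(30,-58.5),(30,58.5),(-30,58.5))])/1000@Rz.T+[.4498,-.2448]
uv=proj(w,np.c_[q,np.full(4,.163)],T);print(uv)
v=w['color'].copy();cv2.polylines(v,[uv.round().astype(int)],True,(255,0,0),1)
cv2.imwrite('pics/v4.png',np.hstack([v[:330,120:520],c['color'][130:460,100:400]])[:,:,::-1])
E
```

```text
[ 0.45002985 -0.24465162  0.3163117 ] [-2.41201025e+00 -2.01240761e+00 -3.29902283e-04]
[[283.79029157 289.41925461]
 [348.895344   289.54538578]
 [352.73054642 159.12998115]
 [280.55860402 158.9761859 ]]
```

View pics/v4.png

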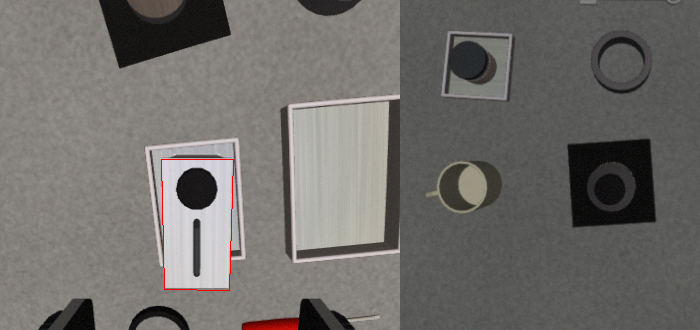

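The predicted outline fits the tin exactly. I'll descend and grasp.

Emit:
jog_arm(commands=[[0,0,-2.5,0,0,0,1],[0,0,-3,0,0,0,1],[0,0,-3,0,0,0,1],[0,0,-3,0,0,0,1],[0,0,-3,0,0,0,1],[0,0,-2.5,0,0,0,1],[0,0,-1.5,0,0,0,1],[0,0,-0.8,0,0,0,1],[0,0,0,0,0,0,1],[0,0,0,0,0,0,0.5],[0,0,0,0,0,0,0],[0,0,0,0,0,0,0],[0,0,0,0,0,0,0],[0,0,0,0,0,0,0],[0,0,0,0,0,0,0],[0,0,0,0,0,0,0],[0,0,0,0,0,0,0]], grip_force=70)

```text
clock: 17.13
tool_pos: [0.4509, -0.2462, 0.1252]
eef_rot: [2.411, 2.01, 0.001]
force: [-0.9, 1.1, 5.9]
gripper_width: 0.0568
grip_force: 76.4
```

Emit:
jog_arm(commands=[[0,0,0.4,0,0,0,0],[0,0,1.2,0,0,0,0],[0,0,2,0,0,0,0],[0,0,2.2,0,0,0,0],[0,0,1.5,0,0,0,0],[0,0,0.7,0,0,0,0],[0.6,0,0,0,0,0,0],[1.3,-0.1,0,0,0,0.02,0],[2,-0.1,0,0,0,0.02,0],[2.5,-0.1,0,0,0,0.02,0],[2.5,-0.1,0,0,0,0.02,0],[2.5,-0.1,0,0,0,0.02,0],[2.5,0,0,0,0,0,0],[2.2,0,0,0,0,0,0],[1.4,0,0,0,0,0,0],[0.9,0,0,0,0,0,0],[0,0,0,0,0,0,0],[0,0,0,0,0,0,0]])

```text
clock: 18.63
tool_pos: [0.6334, -0.2501, 0.2016]
eef_rot: [-2.307, -2.128, 0.002]
force: [0.3, 0.1, -5.3]
gripper_width: 0.0569
grip_force: 77.2
```

```bash
python3 - <<'E'
from h import *
c=snap('side','s5'); s=c['state'];print(s['tool_pos'],s['eef_rot'],s['force'],s['gripper_width'])
w=snap('wrist','w5')
cv2.imwrite('pics/v5.png',np.hstack([cv2.resize(w['color'],(400,300)),c['color'][50:350,150:550]])[:,:,::-1])
E
```

```text
[ 0.63336447 -0.25008207  0.20163774] [-2.30721089e+00 -2.12816568e+00  1.67348555e-03] [ 0.33094265  0.11836237 -5.25247252] 0.056894882108644976
```

View pics/v5.png

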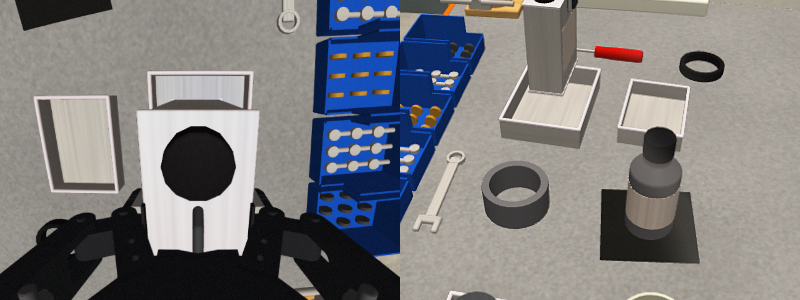

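The tin hangs upright over the large tray. Lowering it.

Emit:
jog_arm(commands=[[0.3,-0.1,-0.8,0,0,0,0],[0,0,-1.5,0,0,0,0],[0,0,-1.5,0,0,0,0],[0,0,-1.5,0,0,0,0],[0,0,-1,0,0,0,0],[0,0,-0.5,0,0,0,0],[0,0,-0.2,0,0,0,0],[0,0,-0.1,0,0,0,0],[0,0,-0.1,0,0,0,0],[0,0,-0.1,0,0,0,0],[0,0,-0.1,0,0,0,0],[0,0,0,0,0,0,0],[0,0,0,0,0,0,0]])

```text
clock: 19.82
tool_pos: [0.6371, -0.2516, 0.1296]
eef_rot: [2.309, 2.129, 0.0]
force: [0.5, -0.1, -4.9]
gripper_width: 0.0571
grip_force: 77.0
```

Emit:
jog_arm(commands=[[0,0,-0.1,0,0,0,0],[0,0,-0.1,0,0,0,0],[0,0,-0.1,0,0,0,0],[0,0,-0.1,0,0,0,0],[0,0,-0.1,0,0,0,0],[0,0,0,0,0,0,0]])

```text
clock: 20.32
tool_pos: [0.6371, -0.2515, 0.1254]
eef_rot: [-2.309, -2.13, 0.0]
force: [-3.5, 1.4, 2.2]
gripper_width: 0.0572
grip_force: 77.9
```

Emit:
jog_arm(commands=[[0,0,0,0,0,0,0.8],[0,0,0,0,0,0,1],[0,0,0,0,0,0,1],[0,0,0,0,0,0,1],[0,0,0,0,0,0,1],[0,0,1.5,0,0,0,1],[0,0,3.5,0,0,0,1],[0,0,4,0,0,0,1],[0,0,4,0,0,0,1],[-1.9,2.6,0,0,0,0,1],[-1.9,2.6,0,0,0,0,1],[-1.9,2.6,0,0,0,0,1],[-1.9,2.6,0,0,0,0,1],[-1.9,2.6,0,0,0,0,1],[-1.9,2.6,0,0,0,0,1],[-1.9,2.6,0,0,0,0,1],[-1.9,2.6,0,0,0,0,1],[-1.9,2.6,0,0,0,0,1],[-1.7,2.4,0,0,0,0,1],[0,0,0,0,0,0,1]])

```text
clock: 21.98
tool_pos: [0.4469, 0.0096, 0.2553]
eef_rot: [2.305, 2.134, 0.002]
force: [0.1, -0.5, -0.9]
gripper_width: 0.0854
grip_force: 0.0
```

Emit:
jog_arm(commands=[[0,0,0,0,0,0,1],[0,0,0,0,0,0,1]])

```text
clock: 22.15
tool_pos: [0.4495, 0.0062, 0.2554]
eef_rot: [2.308, 2.129, 0.002]
force: [-0.3, -0.4, -0.2]
gripper_width: 0.0853
grip_force: 0.0
```

```bash
python3 - <<'E'
from h import *
w=snap('wrist','w6'); s=w['state'];T=ext(w,s);print(s['tool_pos'])
g=w['color'].max(2); m=cv2.medianBlur((g<38).astype(np.uint8)*255,5); m[250:]=0
p=proj(w,[[.449,.0065,.168]],T);print(p)
v=w['color'].copy();cv2.circle(v,tuple(p[0].round().astype(int)),3,(255,0,0),1)
t=snap('top','t6')['color']
cv2.imwrite('pics/v6.png',np.hstack([v[:330,120:520],t[130:460,250:600]])[:,:,::-1])
E
```

```text
[0.44951336 0.00617399 0.25539854]
[[315.81325384 248.63165477]]
```

View pics/v6.png

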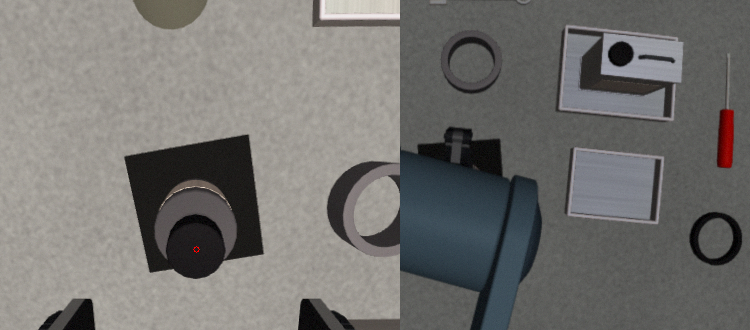

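The cap is centred under the gripper at (316,248), the tin stands in the large tray, and the medium tray is clear. I'll grasp the bottle and measure the medium tray.

Emit:
jog_arm(commands=[[0,0,-2.5,0,0,0,1],[0,0,-3,0,0,0,1],[0,0,-3,0,0,0,1],[0,0,-2,0,0,0,1],[0,0,-1,0,0,0,1],[0,0,-0.5,0,0,0,1],[0,0,0,0,0,0,1],[0,0,0,0,0,0,0.3],[0,0,0,0,0,0,0],[0,0,0,0,0,0,0],[0,0,0,0,0,0,0],[0,0,0,0,0,0,0],[0,0,0,0,0,0,0],[0,0,0,0,0,0,0],[0,0,0,0,0,0,0],[0,0,0,0,0,0,0],[0,0,0,0,0,0,0]], grip_force=50)

```text
clock: 23.67
tool_pos: [0.4498, 0.0063, 0.1357]
eef_rot: [2.308, 2.129, 0.002]
force: [-0.9, -0.2, 5.4]
gripper_width: 0.0412
grip_force: 50.3
```

```bash
python3 - <<'E'
from h import *
c=load('t6');T=ext(c);g=cv2.medianBlur(c['color'].min(2),3)
m=np.zeros_like(g);m[265:365,405:545]=(g[265:365,405:545]>125)*255
k=max(cv2.findContours(m,0,1)[0],key=cv2.contourArea)
P=(onz(c,k.reshape(-1,2),.035,T)[:,:2]*1000).astype(np.float32);print(cv2.minAreaRect(P))
E
```

```text
((450.2925720214844, -247.0653076171875), (150.5650634765625, 111.01446533203125), 84.99698638916016)
```

Emit:
jog_arm(commands=[[0,0,0.5,0,0,0,0],[0,0,1.5,0,0,0,0],[0,0,2,0,0,0,0],[0,0,2,0,0,0,0],[0,0,1.3,0,0,0,0],[0,0,0.7,0,0,0,0],[0,-0.8,0,0,0,0,0],[0,-1.8,0,0,0,0,0],[0,-2.8,0,0,0,0,0],[0,-2.9,0,0,0,0,0],[0,-2.9,0,0,0,0,0],[0,-2.9,0,0,0,0,0],[0,-2.9,0,0,0,0,0],[0,-2.9,0,0,0,0,0],[0,-2.5,0,0,0,0,0],[0,-1.8,0,0,0,0,0],[0,-1.1,0,0,0,0,0],[0,0,0,0,0,0,0],[0,0,0,0,0,0,0]])

```text
clock: 25.25
tool_pos: [0.4484, -0.2461, 0.2132]
eef_rot: [-2.309, -2.127, -0.0]
force: [-0.0, 0.4, -2.8]
gripper_width: 0.0412
grip_force: 51.3
```

Emit:
jog_arm(commands=[[0.1,-0.1,-0.8,0,0,0,0],[0,0,-1.5,0,0,0,0],[0,0,-1.5,0,0,0,0],[0,0,-1.5,0,0,0,0],[0,0,-1,0,0,0,0],[0,0,-0.6,0,0,0,0],[0,0,-0.2,0,0,0,0],[0,0,-0.1,0,0,0,0],[0,0,0,0,0,0,0],[0,0,0,0,0,0,0]])

```text
clock: 26.08
tool_pos: [0.4505, -0.2479, 0.1432]
eef_rot: [2.308, 2.129, 0.0]
force: [0.1, -0.6, -2.4]
gripper_width: 0.0407
grip_force: 51.3
```

Emit:
jog_arm(commands=[[0,0,-0.2,0,0,0,0],[0,0,-0.2,0,0,0,0],[0,0,-0.1,0,0,0,0],[0,0,-0.1,0,0,0,0],[0,0,-0.1,0,0,0,0],[0,0,0,0,0,0,0],[0,0,0,0,0,0,0]])

```text
clock: 26.67
tool_pos: [0.45, -0.2477, 0.1358]
eef_rot: [2.309, 2.13, -0.0]
force: [-0.9, 0.0, 1.7]
gripper_width: 0.041
grip_force: 51.6
```

Emit:
jog_arm(commands=[[0,0,0,0,0,0,0.8],[0,0,0,0,0,0,1],[0,0,0,0,0,0,1],[0,0,0,0,0,0,1],[0,0,0,0,0,0,1],[0,0,1.5,0,0,0,1],[0,0,3.5,0,0,0,1],[0,0,4,0,0,0,1],[0,0,4,0,0,0,1],[-1.5,-3,0.5,0,0,0,1],[-1.5,-3,0.5,0,0,0,1],[-1.5,-3,0.5,0,0,0,1],[-1.5,-3,0.5,0,0,0,1],[-1.5,-3,0.5,0,0,0,1],[-1.5,-3,0.5,0,0,0,1],[-1.5,-3,0.5,0,0,0,1],[-1.5,-3,0.5,0,0,0,1],[-1.5,-3,0.5,0,0,0,1],[-1.5,-3,0.5,0,0,0,1],[0,0,0,0,0,0,1]])

```text
clock: 28.33
tool_pos: [0.2969, -0.5521, 0.3158]
eef_rot: [2.314, 2.123, -0.004]
force: [0.7, 1.1, -0.2]
gripper_width: 0.0854
grip_force: 0.0
```

Emit:
jog_arm(commands=[[0,0,0,0,0,0,1],[0,0,0,0,0,0,1],[0,0,0,0,0,0,1],[0,0,0,0,0,0,1]])

```text
clock: 28.67
tool_pos: [0.3007, -0.5465, 0.3152]
eef_rot: [-2.308, -2.131, -0.0]
force: [-0.4, -0.5, 0.2]
gripper_width: 0.0851
grip_force: 0.0
```

```bash
python3 - <<'E'
from h import *
cs=[snap('top','t7'),snap('side','s7')]; o=[]
def ring(ctr,r,z): a=np.linspace(0,2*np.pi,40); return np.c_[ctr[0]+r*np.cos(a),ctr[1]+r*np.sin(a),np.full(40,z)]
a=np.radians(-4.6);Rz=np.array([[np.cos(a),-np.sin(a)],[np.sin(a),np.cos(a)]])
tin=np.c_[np.array([[-30,-58.5],[30,-58.5],[30,58.5],[-30,58.5]])/1000@Rz.T+[.6356,-.251],np.full(4,.163)]
for c in cs:
    v=c['color'].copy();T=ext(c)
    for P in (ring((.643,.2385),.031,.078),ring((.4503,-.247),.021,.168),tin):
        cv2.polylines(v,[proj(c,P,T).round().astype(int)],True,(255,0,0),1)
    o.append(v)
cv2.imwrite('pics/v7.png',np.hstack([o[0][140:540,120:540],o[1][60:460,160:490]] if 0 else [o[0][100:440,120:540],o[1][60:400+0,160:500]])[:,:,::-1])
E
```

```text
(no output)
```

View pics/v7.png

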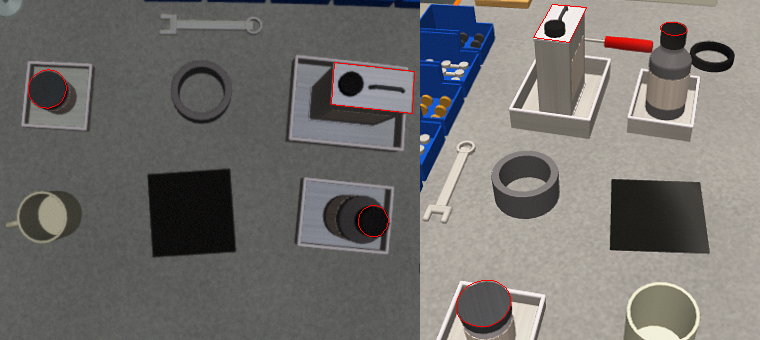

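In both views all three containers match the outlines drawn at the tray centres. They stand upright and are let go, and the mug has not moved.

```bash
python3 -c "
from station import robot
print(robot.sign_off())"
```

```text
the job is handed in; nothing more can be done
None
```

I moved the tin to the largest tray, the bottle to the middle-sized one and the small round tin to the smallest, and handed the job in about 29 s into the run; the final top and side pictures show all three upright, centred and let go, with the mug in its place, but the sign-off gave no verdict.

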